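Fit the kneading paddle, then hold the fullest sugar tin over the bowl

ROBOT

A 6-joint arm with a two-finger parallel gripper is mounted at the origin on a cart in front of the work surface, level with it; the furniture and walls round the work are solid. World frame = base frame: x ahead of the robot, y to its left, z up, the work surface at z = 0. Lengths are in m, angles in degrees, forces in N, time in s.
With the tool pointing down it reaches from about 0.275 to 0.75 m from the base axis. Payload 10.2 kg.
Tool frame: the origin (TCP) lies between the finger pads; the fingertips stand 8 mm ahead of it and the grasp point (between the pads) lies 11 mm behind it (ctrl.finger_overhang is the distance from the TCP to the fingertips, in m); z points along the fingers, y is the line along which they close (so a half turn about z gives the same grasp; the last joint's range is limited). The gripper opens to 88 mm and grips with 3 to 60 N. Pads are 18 mm wide; open, the fingers measure 123 mm over their backs; the gripper's body (75 mm by 187 mm) begins 45 mm behind the grasp point.
Start: joints at [-86.368, 17.928, 85.812, -0, 76.261, -12.8], TCP at [0.149, -0.504, 0.247] pointing down, gripper open.
Joint ranges: [-168.41, 168.41], [-55.51, 124.54], [10.69, 146.95], [-70.63, 250.63], [1, 178], [-165.06, 165.06]. Speed limits (degrees/s): [136.94, 136.94, 172.46, 180, 180, 180].

INTERFACE

Orientations are given as a 3x3 rotation matrix whose columns are the frame's x, y, z axes.
In Python, from rig import ctrl gives the robot as it stands. The module is installed in compiled form; this text tells all that it offers.
- The arm moves only by the shell command python3 -m creep 'ROWS' [FORCE]. ROWS is a JSON list that holds a single list of rows (three levels of brackets), with 1 to 20 rows, each of 7 numbers: the finger opening in m, then dx, dy, dz in fractions of the full range, 1 being 0.25 m, then a rotation vector rx, ry, rz in a scale on which 1.0 is 60 degrees; each row shifts and turns the commanded pose from where the row before left it, along the tool's axes as they then stand; what a row does not reach is not made up. A row lasts 1/12 s, in which the tool goes at most 0.0417 m and 7.16 degrees, less where a joint would pass 70% of its speed; a pose out of reach is approached as far as the arm can. The fingers move at their own pace and stop on an object; FORCE is the grip in N (left out, the last holds). Time passes only in rows, so rows that do not move let the fingers close. It prints the time, the measured TCP pose, the force, the opening and the grip force at its end. Shift and turn numbers lie between -1 and 1, and a call with a number outside is refused. Input that does not fit is refused with a message, and nothing moves.
- ctrl.observe(): the state, without advancing time (a new reading comes with each control period).
- ctrl.get_image(name): name is "scene" or "top"; returns the picture (384x512x3 uint8, red, green, blue); there is no depth.
- ctrl.camera_info(name): a dict with "vfov" (degrees; the focal length in pixels is half the picture's height over the tangent of half this angle, whatever the lens; pixels are square), "cx", "cy" (the principal point, pixels), "D" ([k1, k2, p1, p2, k3] as OpenCV has them; the pictures are not rectified), "R" (3x3) and "t" (3): a world point X has camera coordinates R X + t. Camera axes: x right, y down, z forward; pixel columns grow to the right and rows downward; lengths in m; the calibration is good to about 2 mm. A picture is of the moment at which its call begins. camera_info takes no time and is no camera call.
- ctrl.job_done(): hands the job in; it is judged then, once.
The state is a dict: "clock": time; "joints": joint angles; "qd": joint speeds; "joint_torque": joint torques, N m; "tcp_pos": TCP position; "orientation": TCP orientation; "force": force on the tool from outside, world axes, zero at the start; "wrist_torque": the same for the moment, N m; "gripper_width": finger opening in m; "finger_force": force on a finger pad.
Only numpy, scipy, OpenCV 4.12 (cv2) and the standard library are available. Lean on these libraries where they do the work, as an engineer would, in place of code of your own. Each camera call takes 0.05 s, during which the arm holds its last target. There are 200 camera calls.

TASK

I am about to make a dough. First push the kneading paddle fully home on the square drive shaft in the food processor's open bowl and let go of it; then find out by hefting which of the three identical closed steel sugar tins is the fullest, so the heaviest, leaving the other two standing upright on the worktop. Finish still holding that heaviest tin upright in the gripper, over the middle of the bowl and clear above the paddle, so that I can pull off its lid; never tip a tin over, and do not push the mug, the egg box or the wooden spoon about.

Things in the scene. Friction and masses are not known exactly. Their poses are not given: they have to be found in the camera images.
- food_processor: food processor without lid, fixed in place: white motor base 168 mm square, 60 mm high, dial on its front (-x) face; on it an open clear round bowl, rim 147 mm above the worktop, outside radius 83, inside 80 mm; bowl handle at the front left, out to 124 mm from the axis. Origin: centre of the underside, on the worktop, below the shaft's axis; z up
- shaft_seat (a point): foot of the square steel drive shaft in the middle of the bowl, where the paddle's underside comes to rest, 83 mm above the worktop. The shaft is upright, 20 mm square, x and y square to its faces; it stands 63 mm above this point, the top 10 mm tapering to 11 mm square. It starts at any angle and turns stiffly (0.15 N m)
- kneading_paddle: grey plastic paddle, 110 g, upright on the worktop at the start. Hub: 36 mm square column, bevelled edges (flats 26 mm), 92 mm tall, closed top; square bore from below 22 mm wide, 81 mm deep, flared at the mouth, parallel to the flats. Two swept blades at the foot, 36 mm high, reach 61 mm from the axis. Origin: centre of the underside; z up, x and y square to the flats. Fits at any quarter turn
- sugar_tin_a: closed steel tin, 64 mm diameter (65 mm at the lid), 123 mm tall, lid tight on it (top 15 mm). Origin: centre of the underside, z up. All three tins look the same and weigh 0.14 to 0.56 kg; the fullest is at least 0.13 kg heavier than both others; they swap places at every start
- sugar_tin_b: closed steel tin, same as sugar_tin_a
- sugar_tin_c: closed steel tin, same as sugar_tin_a
- mug: white china mug, 82 mm across without its handle, 94 mm tall, behind the work; leave alone. Origin: underside
- egg_box: closed card egg box, 106 x 156 x 72 mm, behind the work; leave alone. Origin: centre of the underside
- wooden_spoon: wooden spoon, 316 x 54 x 14 mm, lying along the front edge of the worktop; leave alone. Origin: middle of the underside, x along it
Mind the look-alikes: they are no part of the job. What is shaped like the kneading_paddle but purple is not meant.

How it is judged (in metres and radians):
On the way, in this order (a step that is already met when the one before it is completed fails the run):
1. the paddle is home on the drive shaft, upright and let go (z of kneading_paddle in the frame of shaft_seat below 0.004 m and horizontal distance between kneading_paddle and shaft_seat below 0.004 m and angle between kneading_paddle's own z axis and vertical below 0.1 rad and contact force between the fingers and kneading_paddle below 0.1 N), for 0.2 s.
2. a tin is lifted off the worktop in the fingers (((height (world z) of sugar_tin_a above 0.01 m and contact force between the fingers and sugar_tin_a above 1 N) or (height (world z) of sugar_tin_b above 0.01 m and contact force between the fingers and sugar_tin_b above 1 N) or (height (world z) of sugar_tin_c above 0.01 m and contact force between the fingers and sugar_tin_c above 1 N))), for 0.2 s.
At the end, for the whole second after the job is handed in: A tin held still and upright (0.2 rad) in the fingers, underside 180 mm or more above the worktop, axis within 50 mm of the shaft's, touching nothing else; paddle home (4 mm, 0.1 rad); the other two let go, upright on the worktop and light (each presses on it with under 3.4 N) (z of kneading_paddle in the frame of shaft_seat below 0.004 m and horizontal distance between kneading_paddle and shaft_seat below 0.004 m and angle between kneading_paddle's own z axis and vertical below 0.1 rad and ((contact force between the fingers and sugar_tin_a above 1 N and height (world z) of sugar_tin_a above 0.18 m and horizontal distance between sugar_tin_a and shaft_seat below 0.05 m and angle between sugar_tin_a's own z axis and vertical below 0.2 rad and linear speed of sugar_tin_a below 0.03 m/s and contact force between sugar_tin_a and food_processor below 0.1 N and contact force between sugar_tin_a and kneading_paddle below 0.1 N and height (world z) of sugar_tin_b between -0.01 and 0.015 m and angle between each of sugar_tin_b, sugar_tin_c's own z axis and vertical below 0.1 rad and contact force between the fingers and sugar_tin_b below 0.1 N and contact force between each of sugar_tin_b, sugar_tin_c and anything else below 3.4 N and height (world z) of sugar_tin_c between -0.01 and 0.015 m and contact force between the fingers and sugar_tin_c below 0.1 N) or (contact force between the fingers and sugar_tin_b above 1 N and height (world z) of sugar_tin_b above 0.18 m and horizontal distance between sugar_tin_b and shaft_seat below 0.05 m and angle between sugar_tin_b's own z axis and vertical below 0.2 rad and linear speed of sugar_tin_b below 0.03 m/s and contact force between sugar_tin_b and food_processor below 0.1 N and contact force between sugar_tin_b and kneading_paddle below 0.1 N and height (world z) of sugar_tin_a between -0.01 and 0.015 m and angle between each of sugar_tin_a, sugar_tin_c's own z axis and vertical below 0.1 rad and contact force between the fingers and sugar_tin_a below 0.1 N and contact force between each of sugar_tin_a, sugar_tin_c and anything else below 3.4 N and height (world z) of sugar_tin_c between -0.01 and 0.015 m and contact force between the fingers and sugar_tin_c below 0.1 N) or (contact force between the fingers and sugar_tin_c above 1 N and height (world z) of sugar_tin_c above 0.18 m and horizontal distance between sugar_tin_c and shaft_seat below 0.05 m and angle between sugar_tin_c's own z axis and vertical below 0.2 rad and linear speed of sugar_tin_c below 0.03 m/s and contact force between sugar_tin_c and food_processor below 0.1 N and contact force between sugar_tin_c and kneading_paddle below 0.1 N and height (world z) of sugar_tin_a between -0.01 and 0.015 m and angle between each of sugar_tin_a, sugar_tin_b's own z axis and vertical below 0.1 rad and contact force between the fingers and sugar_tin_a below 0.1 N and contact force between each of sugar_tin_a, sugar_tin_b and anything else below 3.4 N and height (world z) of sugar_tin_b between -0.01 and 0.015 m and contact force between the fingers and sugar_tin_b below 0.1 N))); the arm keeps its last pose, push and grip.
It fails at once if a tin is tipped (more than 0.6 rad) (angle between any of sugar_tin_a, sugar_tin_b, sugar_tin_c's own z axis and vertical above 0.6 rad).
It fails at once if the mug, the egg box or the wooden spoon is shifted by more than 30 mm (distance of any of mug, egg_box, wooden_spoon from where it was at the start of the episode above 0.03 m).
It also fails if it takes over 72 s, if anything falls off the work surface, if the arm or the gripper's body presses on something with over 40 N, if the wrist force passes 120 N, or if a joint passes its speed limit or range.

## Working session

There is one attempt and no reset: what is moved stays moved. The work goes in short steps, Python scripts to look and compute and a shell command to move; the robot and the scene stay as the last step left them, time stands still between calls to the robot, and variables do not carry over. Pictures are saved under pics/ and viewed, at most 10 in all, crops included, and the job is handed in when it is done.

```bash
mkdir -p pics; python3 - <<'E'
from rig import ctrl
import cv2
for n in("scene","top"):
    im=ctrl.get_image(n); cv2.imwrite(f"pics/{n}0.png",cv2.resize(im[:,:,::-1],None,fx=1.5,fy=1.5,interpolation=cv2.INTER_CUBIC))
    cv2.imwrite(f"pics/{n}raw.png",im[:,:,::-1])
    print(ctrl.camera_info(n))
print(ctrl.observe())
E
```

```text
{'vfov': 57.725559332820396, 'cx': 252.28216689021363, 'cy': 193.95590339725024, 'D': array([-0.09073262,  0.        ,  0.        ,  0.        ,  0.        ]), 'R': array([[-0.68815068, -0.72548877, -0.01070937],
       [-0.55237466,  0.53340232, -0.64059675],
       [ 0.47045815, -0.43491151, -0.76780278]]), 't': array([0.42974178, 0.30428836, 0.94610742])}
{'vfov': 53.87245625020505, 'cx': 259.3952489537386, 'cy': 196.8139513047841, 'D': array([0.01572393, 0.        , 0.        , 0.        , 0.        ]), 'R': array([[ 0.02594128, -0.99965655, -0.00371956],
       [-0.99607353, -0.02553289, -0.0847679 ],
       [ 0.08464382,  0.00590394, -0.99639378]]), 't': array([0.07346292, 0.53363358, 1.36204097])}
{'clock': 0.1, 'joints': array([-8.63682392e+01,  1.79569775e+01,  8.58469513e+01,  1.10482985e-03,
        7.62603653e+01, -1.28003681e+01]), 'qd': array([ 0.01971888, -0.01876771, -0.08587961,  0.00371063,  0.03966957,
       -0.0134031 ]), 'joint_torque': array([ 3.30854913e-03, -4.02805495e+01, -2.52645493e+01,  6.96318084e-02,
        3.42059461e-02, -5.58437819e-05]), 'tcp_pos': array([ 0.14848765, -0.50336399,  0.24622946]), 'orientation': array([[ 9.59156805e-01,  2.82874921e-01, -5.23872241e-05],
       [ 2.82874800e-01, -9.59156187e-01,  1.12107606e-03],
       [ 2.66876772e-04, -1.09010676e-03, -9.99999370e-01]]), 'force': array([-0.03033665, -0.07801303,  0.25256892]), 'wrist_torque': array([ 0.02324303, -0.00753863, -0.01694586]), 'finger_force': 0.0, 'gripper_width': 0.08849799246597176}
```

View pics/scene0.png

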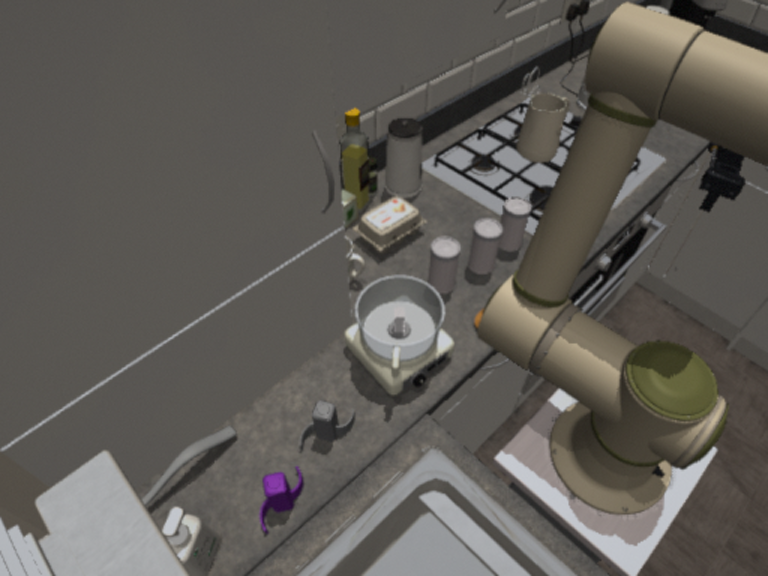

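View pics/top0.png

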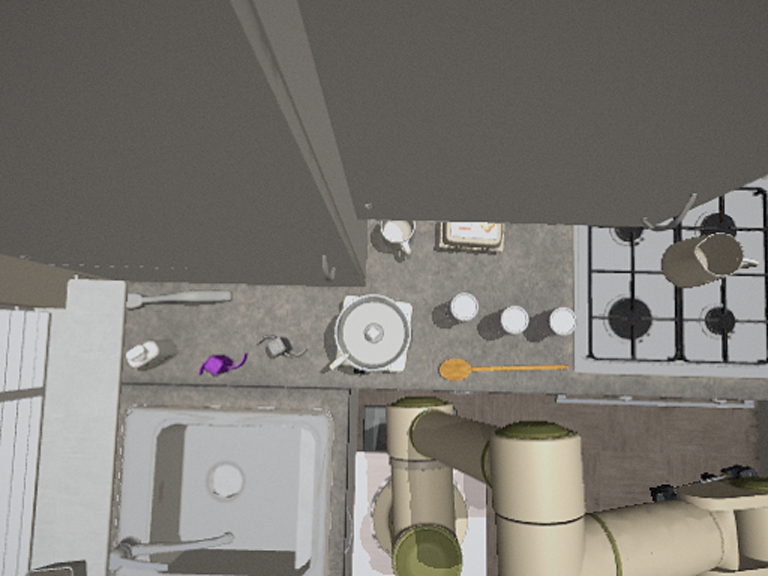

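The top view shows the grey paddle at about (278,347), bowl (373,333) and three tins (463,307), (514,320), (563,321), all at 1.5x. The same things are clear in the scene view. I'll enlarge them next.

```bash
cat > h.py <<'E'
import numpy as np,cv2
from rig import ctrl
from scipy.optimize import least_squares
def cam(n):
    c=ctrl.camera_info(n); f=192/np.tan(np.radians(c["vfov"]/2))
    return np.array([[f,0,c["cx"]],[0,f,c["cy"]],[0,0,1]]),c["D"],c["R"],c["t"]
def proj(n,X):
    K,D,R,t=cam(n); return cv2.projectPoints(np.float64(X).reshape(-1,3),cv2.Rodrigues(R)[0],t,K,D)[0].reshape(-1,2)
def ray(n,p):
    K,D,R,t=cam(n); u=cv2.undistortPoints(np.float64(p).reshape(1,1,2),K,D).ravel()
    return -R.T@t, R.T@np.r_[u,1]
def atz(n,p,z):
    o,d=ray(n,p); return o+d*(z-o[2])/d[2]
def tri(ps,pt):
    r=least_squares(lambda X:np.r_[proj("scene",X)[0]-ps,proj("top",X)[0]-pt],[.45,0,.1]); return r.x,np.abs(r.fun).max()
def tiles(spec,out,s=8,w=50,h=37):
    T=[]
    for im,x,y in spec:
        t=cv2.resize(im[y:y+h,x:x+w],None,fx=s,fy=s,interpolation=cv2.INTER_CUBIC)
        for i in range(0,w,10): cv2.putText(t,str(x+i),(i*s,10),0,.35,(0,255,255),1); cv2.line(t,(i*s,12),(i*s,18),(0,255,255),1)
        for i in range(0,h,10): cv2.putText(t,str(y+i),(0,i*s+4),0,.35,(0,255,0),1); cv2.line(t,(24,i*s),(30,i*s),(0,255,0),1)
        T.append(t)
    cv2.imwrite(out,np.vstack([np.hstack(T[i:i+2]) for i in range(0,len(T),2)]))
E
python3 - <<'E'
from h import *
S=cv2.imread("pics/sceneraw.png");T=cv2.imread("pics/topraw.png")
tiles([(T,163,213),(T,223,203),(S,195,262),(S,242,195)],"pics/c1.png")
tiles([(T,290,180),(T,330,180),(S,270,130),(S,300,120)],"pics/c2.png",5,80,60)
E
```

```text
(no output)
```

View pics/c1.png

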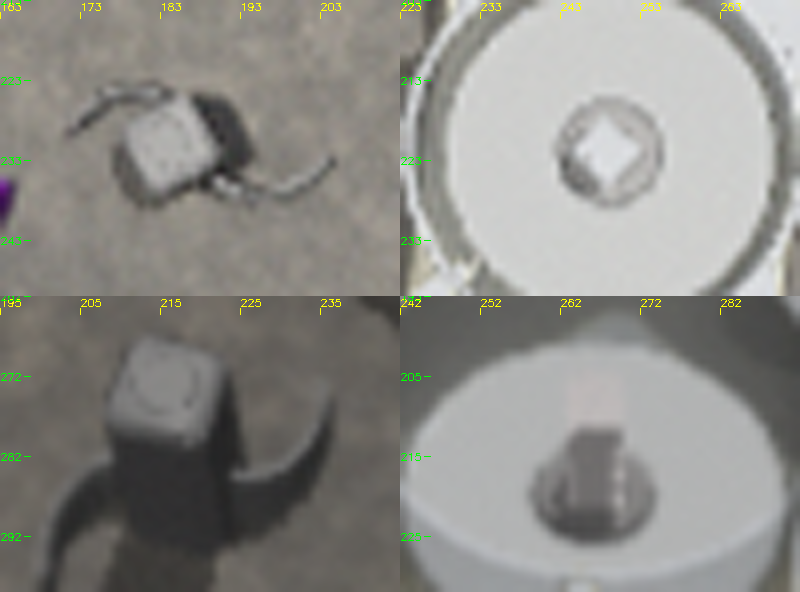

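View pics/c2.png

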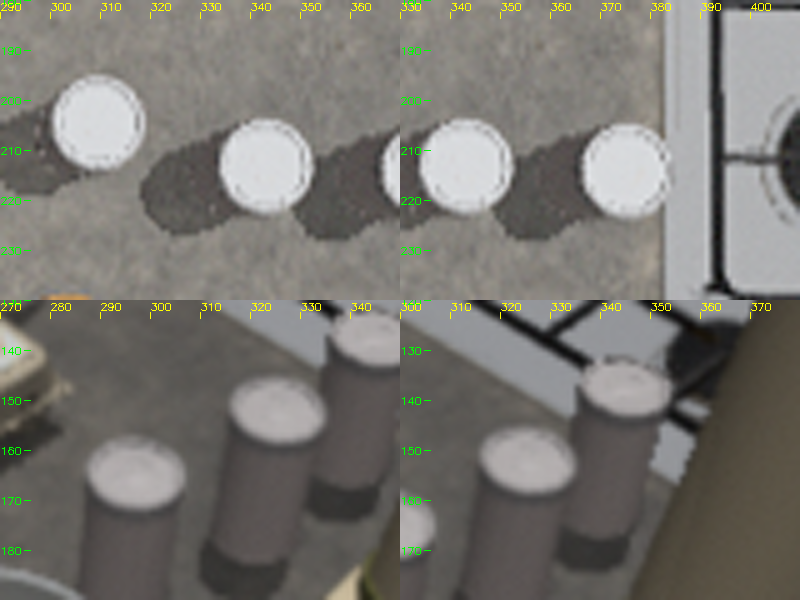

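Read-offs. Paddle hub top: top view (183.8,230.5), scene (215.5,272.5), edges tilted about 35°. Shaft top: top view about (248.4,221.3), scene about (266,206), standing roughly as a diamond in the top view. Lid centres: top view (308.5,204), (342,213), (374.5,213.5); scene (296.5,164), (325,151.5), (345,137).

```bash
python3 - <<'E'
from h import *
for n,ps,pt in [("pad",(215.5,272.6),(183.8,230.5)),("shaft",(266,206.),(248.4,221.3)),("t1",(296.5,164.3),(308.4,204.2)),("t2",(325,151.5),(342.1,213)),("t3",(345,137.3),(374.6,213.6))]:
    X,e=tri(ps,pt); print(n,X.round(4),round(e,2), "top@z:",atz("top",pt,{"p":.092,"s":.146,"t":.123}[n[0]]).round(4))
print("cab edge z=.5,.6:",atz("top",(243,190),.5),atz("top",(150,185),.5),atz("top",(320,150),.5),atz("top",(320,150),.6))
S=cv2.imread("pics/sceneraw.png");T=cv2.imread("pics/topraw.png")
# bowl rim outer ellipse via bright base? refine square poses: overlay candidates
def box(c,w,z,yaw):
    a=np.radians(yaw+45+90*np.arange(4)); return np.c_[c[0]+w/2**.5*np.cos(a),c[1]+w/2**.5*np.sin(a),np.full(4,z)]
E
```

```text
pad [0.4017 0.3445 0.0911] 0.16 top@z: [0.4022 0.3448 0.092 ]
shaft [0.4385 0.1208 0.1441] 0.05 top@z: [0.4386 0.1208 0.146 ]
t1 [ 0.5013 -0.0804  0.1251] 0.25 top@z: [ 0.5022 -0.0802  0.123 ]
t2 [ 0.4748 -0.1941  0.1254] 0.14 top@z: [ 0.4753 -0.1944  0.123 ]
t3 [ 0.4749 -0.3052  0.1213] 0.49 top@z: [ 0.4761 -0.3038  0.123 ]
cab edge z=.5,.6: [0.50643142 0.12415559 0.5       ] [0.51277128 0.34792892 0.5       ] [ 0.60844025 -0.05929426  0.5       ] [ 0.58693704 -0.04397075  0.6       ]
```

```bash
python3 - <<'E'
from h import *
S=cv2.imread("pics/sceneraw.png");T=cv2.imread("pics/topraw.png")
s=8
def tile(im,n,x,y,polys,w=50,h=37):
    t=cv2.resize(im[y:y+h,x:x+w],None,fx=s,fy=s,interpolation=cv2.INTER_CUBIC)
    for P,c in polys: cv2.polylines(t,[np.int32(((proj(n,P)-[x,y]+.5)*s-.5).round())],True,c,1)
    return t
def box(c,w,z,yaw):
    a=np.radians(yaw+45+90*np.arange(4)); return np.c_[c[0]+w/2**.5*np.cos(a),c[1]+w/2**.5*np.sin(a),np.full(4,z)]
def circ(c,r,z):
    a=np.arange(0,6.28,.05); return np.c_[c[0]+r*np.cos(a),c[1]+r*np.sin(a),0*a+z]
p=(.402,.3446); f=(.4385,.1208)
P=[(box(p,.036,.092,35),(0,0,255)),(box(p,.036,.036,35),(0,255,0))]
F=[(box(f,.011,.146,45),(0,0,255)),(box(f,.02,.136,45),(0,160,0)),(box(f,.02,.083,45),(255,0,0)),(circ(f,.08,.147),(255,0,255)),(circ(f,.083,.147),(255,0,255))]
r=np.vstack([np.hstack([tile(T,"top",163,213,P),tile(T,"top",223,203,F)]),np.hstack([tile(S,"scene",195,262,P),tile(S,"scene",242,195,F)])])
cv2.imwrite("pics/o1.png",r)
g=cv2.cvtColor(cv2.resize(T[213:250,163:213],None,fx=8,fy=8,interpolation=cv2.INTER_CUBIC),6)
g=g[90:195,120:225]; m=(g>150).astype(np.uint8); n,l,st,_=cv2.connectedComponentsWithStats(m)
k=1+np.argmax(st[1:,4]); print(cv2.minAreaRect(np.argwhere(l==k)[:,::-1].astype(np.float32)))
g=cv2.cvtColor(cv2.resize(T[203:240,223:273],None,fx=8,fy=8,interpolation=cv2.INTER_CUBIC),6)[95:205,155:265]
print(np.percentile(g,[5,50,95]))
for th in (222,230,238):
  n,l,st,_=cv2.connectedComponentsWithStats((g>th).astype(np.uint8)); k=l[55,52]; print(th,k,st[k,4],cv2.minAreaRect(np.argwhere(l==k)[:,::-1].astype(np.float32)))
E
```

```text
((48.451560974121094, 52.1591682434082), (74.94117736816406, 72.64705657958984), 61.92750930786133)
[131. 184. 219.]
222 0 11960 ((54.50000762939453, 54.49999237060547), (108.99998474121094, 108.99998474121094), 90.0)
230 0 12100 ((54.50000762939453, 54.49999237060547), (108.99998474121094, 108.99998474121094), 90.0)
238 0 12100 ((54.50000762939453, 54.49999237060547), (108.99998474121094, 108.99998474121094), 90.0)
```

View pics/o1.png

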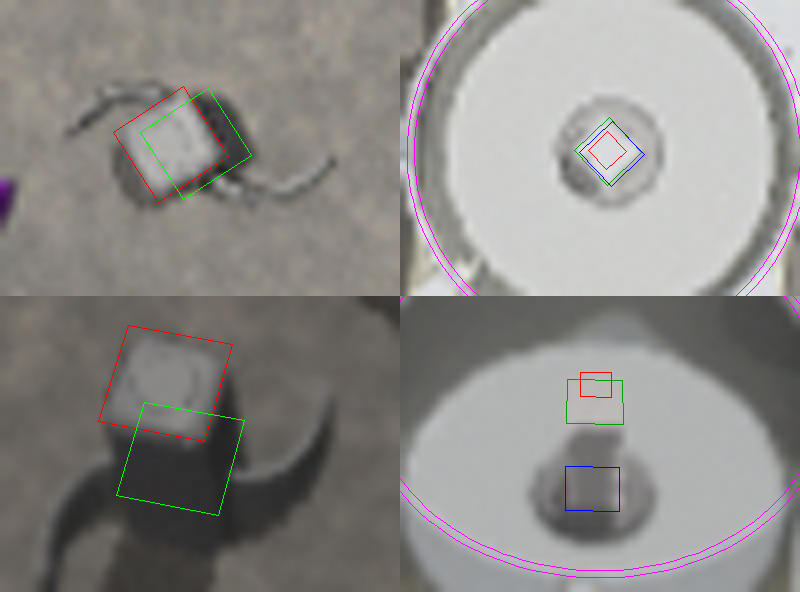

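The overlay confirms shaft axis (0.4385, 0.121) at yaw 45°. The paddle is at (0.402, 0.3446) with yaw nearer 31°. Now I'll move.

```bash
cat > go.py <<'E'
import sys,numpy as np
from rig import ctrl
from scipy.spatial.transform import Rotation as Ro
# usage: go.py x y z yangle_deg : tool-frame shift now, and total rotation vector (deg)
o=ctrl.observe(); R=o["orientation"]; x,y,z,a=map(float,sys.argv[1:])
c,s=np.cos(np.radians(a)),np.sin(np.radians(a)); Y=np.array([c,s,0]);Z=np.array([0,0,-1.]); G=np.c_[np.cross(Y,Z),Y,Z]
d=np.array([x,y,z])-o["tcp_pos"]
print("shift",(R.T@d).round(4),"len",np.linalg.norm(d).round(4),"rot",np.degrees(Ro.from_matrix(R.T@G).as_rotvec()).round(2),"shift after rot",(G.T@d).round(4),"tcp",o["tcp_pos"].round(4),"t",round(o["clock"],2),"F",o["force"].round(2),"w",round(o["gripper_width"],4),o["finger_force"])
E
python3 go.py .36 -.1 .25 -73.6
```

```text
shift [ 0.317  -0.3271 -0.0033] len 0.4555 rot [-0.06 -0.02  0.03] shift after rot [ 0.3168 -0.3272 -0.0038] tcp [ 0.1485 -0.5034  0.2462] t 0.1 F [-0.03 -0.08  0.25] w 0.0885 0.0
```

Units first: shifts go in shares of 0.25 m and turns go in shares of 60 degrees. So -0.0273 m / 0.25 = -0.1092, 0.0264 m / 0.25 = 0.1056.

```bash
python3 -m creep '[[[0.088,0.1056,-0.1092,0,0,0,0],[0.088,0.1056,-0.1092,0,0,0,0],[0.088,0.1056,-0.1092,0,0,0,0],[0.088,0.1056,-0.1092,0,0,0,0],[0.088,0.1056,-0.1092,0,0,0,0],[0.088,0.1056,-0.1092,0,0,0,0],[0.088,0.1056,-0.1092,0,0,0,0],[0.088,0.1056,-0.1092,0,0,0,0],[0.088,0.1056,-0.1092,0,0,0,0],[0.088,0.1056,-0.1092,0,0,0,0],[0.088,0.1056,-0.1092,0,0,0,0],[0.088,0.1056,-0.1092,0,0,0,0]]]' 20; python3 go.py .402 .3446 .25 31
```

```text
clock: 1.1
tcp_pos: [0.36, -0.0978, 0.2467]
orientation: [[0.959, 0.283, 0.0], [0.283, -0.959, -0.0], [0.0, 0.0, -1.0]]
force: [0.8, -1.1, -0.1]
gripper_width: 0.0881
finger_force: 0.0
shift [ 0.1654 -0.4125 -0.0033] len 0.4444 rot [ 1.0000e-02  0.0000e+00 -1.0458e+02] shift after rot [ 0.3576  0.2639 -0.0033] tcp [ 0.36   -0.0978  0.2467] t 1.1 F [ 0.76 -1.05 -0.08] w 0.0881 0.0
```

In the tool's units: -0.0375 m / 0.25 = -0.15, 0.015 m / 0.25 = 0.06.

```bash
python3 -m creep '[[[0.088,0.06,-0.15,0,0,0,0],[0.088,0.06,-0.15,0,0,0,0],[0.088,0.06,-0.15,0,0,0,0],[0.088,0.06,-0.15,0,0,0,0],[0.088,0.06,-0.15,0,0,0,0],[0.088,0.06,-0.15,0,0,0,0],[0.088,0.06,-0.15,0,0,0,0],[0.088,0.06,-0.15,0,0,0,0],[0.088,0.06,-0.15,0,0,0,0],[0.088,0.06,-0.15,0,0,0,0],[0.088,0.06,-0.15,0,0,0,0]]]'
python3 -m creep '[[[0.07,0,0,0,0,0,-0.1167],[0.07,0,0,0,0,0,-0.1167],[0.07,0,0,0,0,0,-0.1167],[0.07,0,0,0,0,0,-0.1167],[0.07,0,0,0,0,0,-0.1167],[0.07,0,0,0,0,0,-0.1167],[0.07,0,0,0,0,0,-0.1167],[0.07,0,0,0,0,0,-0.1167],[0.07,0,0,0,0,0,-0.1167],[0.07,0,0,0,0,0,-0.1167],[0.07,0,0,0,0,0,-0.1167],[0.07,0,0,0,0,0,-0.1167],[0.07,0,0,0,0,0,-0.1167],[0.07,0,0,0,0,0,-0.1167],[0.07,0,0,0,0,0,-0.11],[0.07,0,0,0,0,0,0]]]'; python3 go.py .402 .3446 .061 31
```

```text
clock: 2.02
tcp_pos: [0.4007, 0.3448, 0.2464]
orientation: [[0.959, 0.283, -0.0], [0.283, -0.959, -0.0], [-0.0, 0.0, -1.0]]
force: [1.3, -0.7, 0.5]
gripper_width: 0.0876
finger_force: 0.0
clock: 3.35
tcp_pos: [0.4011, 0.3425, 0.2464]
orientation: [[-0.519, 0.855, -0.001], [0.855, 0.519, -0.0], [0.0, -0.001, -1.0]]
force: [0.6, -0.3, -0.7]
gripper_width: 0.0698
finger_force: 0.0
shift [0.0013 0.0019 0.1854] len 0.1854 rot [-0.04 -0.    0.26] shift after rot [0.0013 0.0018 0.1854] tcp [0.4011 0.3425 0.2464] t 3.35 F [ 0.58 -0.33 -0.71] w 0.0698 0.0
```

In the tool's units: 0.04 m / 0.25 = 0.16, 0.035 m / 0.25 = 0.14.

```bash
python3 -m creep '[[[0.07,0.0052,0.0072,0.16,0,0,0],[0.07,0,0,0.16,0,0,0],[0.07,0,0,0.16,0,0,0],[0.07,0,0,0.14,0,0,0],[0.07,0,0,0.08,0,0,0],[0.07,0,0,0.04,0,0,0],[0.07,0,0,0,0,0,0],[0,0,0,0,0,0,0],[0,0,0,0,0,0,0],[0,0,0,0,0,0,0],[0,0,0,0,0,0,0],[0,0,0,0,0,0,0],[0,0,0,0,0,0,0],[0,0,0,0,0,0,0],[0,0,0,0,0,0,0]]]' 30; python3 go.py .402 .3446 .061 31
```

```text
clock: 4.6
tcp_pos: [0.4023, 0.3447, 0.0623]
orientation: [[-0.515, 0.857, 0.001], [0.857, 0.515, 0.0], [-0.0, 0.001, -1.0]]
force: [-1.7, -1.7, 6.7]
gripper_width: 0.0359
finger_force: 30.0
shift [ 0.     -0.0003  0.0013] len 0.0013 rot [0.04 0.   0.03] shift after rot [ 0.     -0.0003  0.0013] tcp [0.4023 0.3447 0.0623] t 4.6 F [-1.7  -1.74  6.66] w 0.0359 29.999186578206718
```

In the tool's units: -0.04 m / 0.25 = -0.16, -0.03 m / 0.25 = -0.12, -7 degrees / 60 = -0.1167.

```bash
python3 -m creep '[[[0,0,0,-0.12,0,0,0],[0,0,0,-0.16,0,0,0],[0,0,0,-0.16,0,0,0],[0,0,0,-0.16,0,0,0],[0,0,0,-0.16,0,0,0],[0,0,0,0,0,0,-0.1167],[0,0,0,0,0,0,-0.1167],[0,0,0,0,0,0,0]]]'; python3 go.py .4385 .1208 .25 45
```

```text
clock: 5.27
tcp_pos: [0.402, 0.3446, 0.2519]
orientation: [[-0.711, 0.704, 0.0], [0.704, 0.711, 0.0], [-0.0, 0.0, -1.0]]
force: [-0.2, -0.8, -1.4]
gripper_width: 0.0358
finger_force: 30.0
shift [-0.1834 -0.1334  0.0019] len 0.2268 rot [0.02 0.01 0.28] shift after rot [-0.184  -0.1325  0.0019] tcp [0.402  0.3446 0.2519] t 5.27 F [-0.16 -0.75 -1.39] w 0.0358 29.997573788277805
```

In the tool's units: -0.0306 m / 0.25 = -0.1224, -0.0222 m / 0.25 = -0.0888.

```bash
python3 -m creep '[[[0,-0.1224,-0.0888,0,0,0,0],[0,-0.1224,-0.0888,0,0,0,0],[0,-0.1224,-0.0888,0,0,0,0],[0,-0.1224,-0.0888,0,0,0,0],[0,-0.1224,-0.0888,0,0,0,0],[0,-0.1224,-0.0888,0,0,0,0],[0,0,0,0,0,0,0],[0,0,0,0,0,0,0]]]'; python3 go.py .4385 .1208 .25 45
python3 - <<'E'
from h import *
S=ctrl.get_image("scene")[:,:,::-1];T=ctrl.get_image("top")[:,:,::-1]
cv2.imwrite("pics/s2.png",S); cv2.imwrite("pics/t2.png",T)
a=cv2.resize(S[140:290,190:340],(400,400),interpolation=2); b=cv2.resize(T[150:300,180:330],(400,400),interpolation=2)
cv2.imwrite("pics/v2.png",np.hstack([a,b]))
E
```

```text
clock: 5.93
tcp_pos: [0.438, 0.1192, 0.2513]
orientation: [[-0.703, 0.712, -0.001], [0.712, 0.703, 0.0], [0.001, -0.001, -1.0]]
force: [-0.1, 1.5, -1.6]
gripper_width: 0.0357
finger_force: 30.0
shift [0.0008 0.0014 0.0013] len 0.0021 rot [-0.03 -0.04 -0.37] shift after rot [0.0008 0.0014 0.0013] tcp [0.438  0.1192 0.2513] t 5.93 F [-0.07  1.5  -1.65] w 0.0357 29.999171546660364
```

View pics/v2.png

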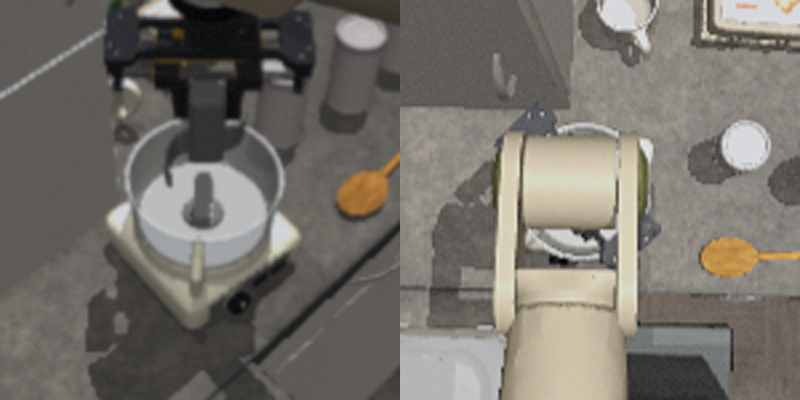

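The left view shows the paddle hanging square above the shaft. Its hub and the shaft line up near x≈205 of the crop, so I'll lower it.

In the tool's units: 0.02 m / 0.25 = 0.08, 0.012 m / 0.25 = 0.048.

```bash
python3 -m creep '[[[0,0.0032,0.006,0.08,0,0,0],[0,0,0,0.048,0,0,0],[0,0,0,0.04,0,0,0],[0,0,0,0.04,0,0,0],[0,0,0,0,0,0,0]]]'; python3 go.py .4385 .1208 .1453 45;python3 -m creep '[[[0,0,0,0.032,0,0,0],[0,0,0,0.032,0,0,0],[0,0,0,0,0,0,0]]]'; python3 go.py .4385 .1208 .1453 45
```

```text
clock: 6.45
tcp_pos: [0.4377, 0.1234, 0.1982]
orientation: [[-0.708, 0.706, -0.002], [0.706, 0.708, -0.0], [0.001, -0.002, -1.0]]
force: [0.2, -0.1, -0.4]
gripper_width: 0.0357
finger_force: 30.0
shift [-0.0025 -0.0012  0.0529] len 0.053 rot [-0.1  -0.08  0.09] shift after rot [-0.0024 -0.0013  0.0529] tcp [0.4377 0.1234 0.1982] t 6.45 F [ 0.21 -0.1  -0.44] w 0.0357 29.999298602342606
clock: 6.7
tcp_pos: [0.4381, 0.1221, 0.1832]
orientation: [[-0.708, 0.706, -0.001], [0.706, 0.708, -0.002], [-0.001, -0.002, -1.0]]
force: [0.2, -7.5, -7.2]
gripper_width: 0.0358
finger_force: 30.0
shift [-0.0011 -0.0006  0.0379] len 0.0379 rot [-0.13  0.07  0.09] shift after rot [-0.0012 -0.0006  0.0379] tcp [0.4381 0.1221 0.1832] t 6.7 F [ 0.24 -7.48 -7.2 ] w 0.0358 29.985348375194008
```

In the tool's units: 0.008 m / 0.25 = 0.032, 0.004 m / 0.25 = 0.016.

```bash
python3 -m creep '[[[0,-0.004,-0.004,0.016,0,0,0],[0,0,0,0.032,0,0,0],[0,0,0,0.032,0,0,0],[0,0,0,0,0,0,0]]]'; python3 go.py .4385 .1208 .1453 45;python3 -m creep '[[[0,0,0,0.032,0,0,0],[0,0,0,0.024,0,0,0],[0,0,0,0.02,0,0,0],[0,0,0,0,0,0,0],[0,0,0,0,0,0,0]]]'; python3 go.py .4385 .1208 .1453 45
```

```text
clock: 7.03
tcp_pos: [0.4382, 0.1211, 0.1623]
orientation: [[-0.708, 0.707, -0.001], [0.707, 0.708, -0.0], [0.001, -0.001, -1.0]]
force: [0.8, -1.9, -2.5]
gripper_width: 0.0357
finger_force: 29.9
shift [-0.0004  0.0001  0.017 ] len 0.017 rot [-0.04 -0.04  0.04] shift after rot [-0.0004  0.0001  0.017 ] tcp [0.4382 0.1211 0.1623] t 7.03 F [ 0.78 -1.95 -2.51] w 0.0357 29.947133208697778
clock: 7.45
tcp_pos: [0.4385, 0.1206, 0.1446]
orientation: [[-0.708, 0.707, 0.0], [0.707, 0.708, -0.001], [-0.001, -0.0, -1.0]]
force: [-1.4, -3.9, 2.3]
gripper_width: 0.0356
finger_force: 30.0
shift [ 0.0001  0.0001 -0.0007] len 0.0007 rot [-0.01  0.03  0.04] shift after rot [ 0.0001  0.0001 -0.0007] tcp [0.4385 0.1206 0.1446] t 7.45 F [-1.38 -3.86  2.31] w 0.0356 29.996819549705833
```

In the tool's units: 0.0015 m / 0.25 = 0.006.

```bash
python3 -m creep '[[[0,0,0,0.006,0,0,0],[0,0,0,0.006,0,0,0],[0,0,0,0,0,0,0],[0,0,0,0,0,0,0]]]'; python3 go.py .4385 .1208 .1453 45
```

```text
clock: 7.78
tcp_pos: [0.4388, 0.1205, 0.1444]
orientation: [[-0.708, 0.706, 0.002], [0.706, 0.708, -0.001], [-0.002, 0.0, -1.0]]
force: [-13.7, -7.4, 35.2]
gripper_width: 0.0359
finger_force: 30.0
shift [ 0.0004  0.     -0.0009] len 0.001 rot [0.02 0.13 0.07] shift after rot [ 0.0004  0.     -0.0009] tcp [0.4388 0.1205 0.1444] t 7.78 F [-13.68  -7.41  35.18] w 0.0359 30.03279458731413
```

Firm stop at 35 N at the expected height, so it is seated. I'll release, rise and look.

In the tool's units: -0.04 m / 0.25 = -0.16, -0.02 m / 0.25 = -0.08.

```bash
python3 -m creep '[[[0,0,0,-0.008,0,0,0],[0.06,0,0,0,0,0,0],[0.06,0,0,0,0,0,0],[0.06,0,0,0,0,0,0],[0.06,0,0,0,0,0,0],[0.06,0,0,0,0,0,0],[0.06,0,0,0,0,0,0],[0.06,0,0,-0.08,0,0,0],[0.088,0,0,-0.16,0,0,0],[0.088,0,0,-0.16,0,0,0],[0.088,0,0,-0.16,0,0,0],[0.088,0,0,0,0,0,0]]]'; python3 - <<'E'
from h import *
S=ctrl.get_image("scene")[:,:,::-1]
cv2.imwrite("pics/s3.png",S)
p=(.4385,.1208); a=np.radians(90*np.arange(4)+90); B=np.c_[p[0]+.0255*np.cos(a),p[1]+.0255*np.sin(a),0*a+.175]
q=cv2.resize(S[150:260,210:330],None,fx=5,fy=5,interpolation=2).copy(); cv2.polylines(q,[np.int32((proj("scene",B)-[210,150]+.5)*5)],True,(0,0,255),1)
cv2.imwrite("pics/v3.png",q)
E
python3 go.py .4753 -.1942 .23 0
```

```text
clock: 8.78
tcp_pos: [0.4404, 0.121, 0.2906]
orientation: [[-0.708, 0.707, 0.012], [0.707, 0.708, 0.0], [-0.008, 0.009, -1.0]]
force: [0.4, 0.7, 0.6]
gripper_width: 0.0847
finger_force: 0.0
shift [-0.2477 -0.198   0.0571] len 0.3223 rot [ 0.4   0.15 45.04] shift after rot [-0.3152  0.0358  0.0569] tcp [0.4395 0.121  0.2869] t 8.83 F [0.14 0.46 0.37] w 0.0872 0.0
```

View pics/v3.png

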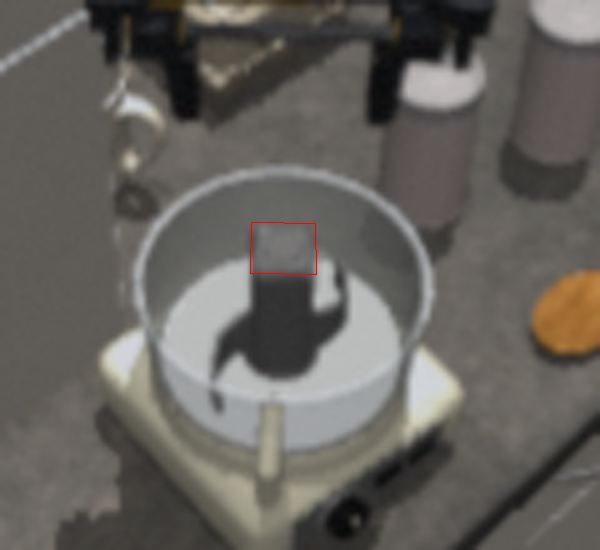

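The paddle top matches the outline drawn for the seated height (crop (283,248)), so it is home. Next, tin 1.

In the tool's units: 7 degrees / 60 = 0.1167.

```bash
python3 -m creep '[[[0.088,0,0,0,0,0,0.1167],[0.088,0,0,0,0,0,0.1167],[0.088,0,0,0,0,0,0.1167],[0.088,0,0,0,0,0,0.1167],[0.088,0,0,0,0,0,0.1167],[0.088,0,0,0,0,0,0.1167],[0.088,0,0,0,0,0,0.05],[0.088,0,0,0,0,0,0]]]'; python3 go.py .502 -.0803 .2 0
```

```text
clock: 9.5
tcp_pos: [0.4381, 0.1209, 0.2824]
orientation: [[0.001, 1.0, -0.002], [1.0, -0.001, 0.0], [0.0, -0.002, -1.0]]
force: [-0.5, 0.2, 0.5]
gripper_width: 0.0882
finger_force: 0.0
shift [-0.2011  0.0643  0.0823] len 0.2266 rot [-0.12 -0.   -0.07] shift after rot [-0.2012  0.0639  0.0824] tcp [0.4381 0.1209 0.2824] t 9.5 F [-0.53  0.23  0.47] w 0.0882 0.0
```

```bash
python3 -m creep '[[[0.088,-0.134,0.0428,0,0,0,0],[0.088,-0.134,0.0428,0,0,0,0],[0.088,-0.134,0.0428,0.04,0,0,0],[0.088,-0.134,0.0428,0.06,0,0,0],[0.088,-0.134,0.0428,0.06,0,0,0],[0.088,-0.134,0.0428,0.06,0,0,0],[0.088,0,0,0.1,0,0,0],[0.088,0,0,0,0,0,0],[0.088,0,0,0,0,0,0],[0.088,0,0,0,0,0,0]]]'; python3 go.py .502 -.0803 .079 0
```

```text
clock: 10.33
tcp_pos: [0.5028, -0.0794, 0.2046]
orientation: [[-0.002, 1.0, 0.001], [1.0, 0.002, -0.0], [-0.0, 0.001, -1.0]]
force: [0.1, 0.4, 0.1]
gripper_width: 0.0879
finger_force: 0.0
shift [-0.0009 -0.0009  0.1256] len 0.1256 rot [0.04 0.01 0.14] shift after rot [-0.0009 -0.0008  0.1256] tcp [ 0.5028 -0.0794  0.2046] t 10.33 F [0.06 0.36 0.1 ] w 0.0879 0.0
```

In the tool's units: 0.035 m / 0.25 = 0.14, 0.03 m / 0.25 = 0.12.

```bash
python3 -m creep '[[[0.088,-0.0036,-0.0032,0.14,0,0,0],[0.088,0,0,0.14,0,0,0],[0.088,0,0,0.12,0,0,0],[0.088,0,0,0.072,0,0,0],[0.088,0,0,0.0304,0,0,0],[0.088,0,0,0,0,0,0],[0.088,0,0,0,0,0,0],[0,0,0,0,0,0,0],[0,0,0,0,0,0,0],[0,0,0,0,0,0,0],[0,0,0,0,0,0,0],[0,0,0,0,0,0,0],[0,0,0,0,0,0,0],[0,0,0,0,0,0,0]]]' 40; python3 go.py .502 -.0803 .079 0
```

```text
clock: 11.5
tcp_pos: [0.5021, -0.0811, 0.0787]
orientation: [[-0.001, 1.0, 0.001], [1.0, 0.001, -0.0], [-0.0, 0.001, -1.0]]
force: [-2.1, 0.6, 5.5]
gripper_width: 0.0632
finger_force: 39.9
shift [ 0.0008 -0.0001 -0.0003] len 0.0009 rot [0.04 0.02 0.04] shift after rot [ 0.0008 -0.0001 -0.0003] tcp [ 0.5021 -0.0811  0.0787] t 11.5 F [-2.11  0.6   5.52] w 0.0632 39.89733946917113
```

In the tool's units: -0.015 m / 0.25 = -0.06.

```bash
python3 -m creep '[[[0,0,0,-0.06,0,0,0],[0,0,0,-0.06,0,0,0],[0,0,0,0,0,0,0],[0,0,0,0,0,0,0],[0,0,0,0,0,0,0],[0,0,0,0,0,0,0],[0,0,0,0,0,0,0],[0,0,0,0,0,0,0],[0,0,0,0,0,0,0]]]' | grep -E "tcp|force";for i in 1 2 3 4 5; do python3 -m creep '[[[0,0,0,0,0,0,0],[0,0,0,0,0,0,0]]]'|grep ^force; done
```

```text
tcp_pos: [0.5018, -0.081, 0.1078]
force: [0.4, 0.1, -1.4]
finger_force: 39.9
force: [-0.1, -0.2, -2.3]
force: [-0.0, 0.7, -2.5]
force: [-0.9, -1.4, -1.1]
force: [0.6, -0.1, -0.4]
force: [0.3, -0.8, -2.1]
```

Tin 1 weighs about 1.6 N (light). I'll put it down and go to tin 2.

In the tool's units: 0.01 m / 0.25 = 0.04, 0.006 m / 0.25 = 0.024.

```bash
python3 -m creep '[[[0,0,0,0.04,0,0,0],[0,0,0,0.04,0,0,0],[0,0,0,0.024,0,0,0],[0,0,0,0.012,0,0,0],[0,0,0,0,0,0,0],[0,0,0,0,0,0,0]]]' | grep -E "tcp|force"; python3 go.py .502 -.0803 .079 0
```

```text
tcp_pos: [0.5017, -0.0809, 0.0787]
force: [-0.4, -0.7, 0.0]
finger_force: 39.9
shift [ 0.0006  0.0003 -0.0003] len 0.0008 rot [-0.04 -0.01  0.03] shift after rot [ 0.0006  0.0003 -0.0003] tcp [ 0.5017 -0.0809  0.0787] t 13.58 F [-0.4  -0.74  0.05] w 0.0634 39.917296681087464
```

In the tool's units: -0.035 m / 0.25 = -0.14, -0.03 m / 0.25 = -0.12.

```bash
python3 -m creep '[[[0.088,0,0,0.002,0,0,0],[0.088,0,0,0,0,0,0],[0.088,0,0,0,0,0,0],[0.088,0,0,0,0,0,0],[0.088,0,0,0,0,0,0],[0.088,0,0,0,0,0,0],[0.088,0,0,-0.08,0,0,0],[0.088,0,0,-0.14,0,0,0],[0.088,0,0,-0.14,0,0,0],[0.088,0,0,-0.12,0,0,0],[0.088,-0.112,-0.0264,0,0,0,0],[0.088,-0.112,-0.0264,0,0,0,0],[0.088,-0.112,-0.0264,0,0,0,0],[0.088,-0.112,-0.0264,0,0,0,0],[0.088,0,0,0,0,0,0],[0.088,0,0,0,0,0,0],[0.088,0,0,0,0,0,0]]]'; python3 go.py .4752 -.1942 .079 0
```

```text
clock: 15.0
tcp_pos: [0.4756, -0.1924, 0.1985]
orientation: [[-0.001, 1.0, -0.0], [1.0, 0.001, 0.0], [0.0, -0.0, -1.0]]
force: [-1.4, 0.6, 0.2]
gripper_width: 0.0879
finger_force: 0.0
shift [-0.0018 -0.0004  0.1195] len 0.1196 rot [-0.01 -0.02  0.03] shift after rot [-0.0018 -0.0004  0.1195] tcp [ 0.4756 -0.1924  0.1985] t 15.0 F [-1.43  0.6   0.17] w 0.0879 0.0
```

In the tool's units: 0.035 m / 0.25 = 0.14, 0.028 m / 0.25 = 0.112.

```bash
python3 -m creep '[[[0.088,-0.0056,-0.0016,0.14,0,0,0],[0.088,0,0,0.14,0,0,0],[0.088,0,0,0.112,0,0,0],[0.088,0,0,0.06,0,0,0],[0.088,0,0,0.026,0,0,0],[0.088,0,0,0,0,0,0],[0.088,0,0,0,0,0,0],[0,0,0,0,0,0,0],[0,0,0,0,0,0,0],[0,0,0,0,0,0,0],[0,0,0,0,0,0,0],[0,0,0,0,0,0,0],[0,0,0,0,0,0,0],[0,0,0,0,0,0,0]]]' 40|grep -E "tcp|width|force"; python3 -m creep '[[[0,0,0,-0.06,0,0,0],[0,0,0,-0.06,0,0,0],[0,0,0,0,0,0,0],[0,0,0,0,0,0,0],[0,0,0,0,0,0,0],[0,0,0,0,0,0,0],[0,0,0,0,0,0,0],[0,0,0,0,0,0,0],[0,0,0,0,0,0,0]]]' | grep -E "tcp|force";for i in 1 2 3 4 5; do python3 -m creep '[[[0,0,0,0,0,0,0],[0,0,0,0,0,0,0]]]'|grep ^force; done
```

```text
tcp_pos: [0.4753, -0.1946, 0.0796]
force: [-2.2, 0.2, 5.0]
gripper_width: 0.0634
finger_force: 40.0
tcp_pos: [0.4751, -0.1944, 0.1088]
force: [0.0, 0.0, -2.5]
finger_force: 40.0
force: [0.9, -0.0, -1.7]
force: [0.3, -0.3, -2.2]
force: [0.4, -1.1, -2.0]
force: [-0.0, -0.8, -1.4]
force: [0.6, -0.2, -2.5]
```

Tin 2 weighs about 2.0 N, also light. I'll put it down and go to tin 3.

In the tool's units: 0.01 m / 0.25 = 0.04, 0.006 m / 0.25 = 0.024.

```bash
python3 -m creep '[[[0,0,0,0.04,0,0,0],[0,0,0,0.04,0,0,0],[0,0,0,0.024,0,0,0],[0,0,0,0.014,0,0,0],[0,0,0,0,0,0,0],[0,0,0,0,0,0,0]]]' | grep -E "tcp|force"; python3 -m creep '[[[0.088,0,0,0,0,0,0],[0.088,0,0,0,0,0,0],[0.088,0,0,0,0,0,0],[0.088,0,0,0,0,0,0],[0.088,0,0,0,0,0,0],[0.088,0,0,0,0,0,0],[0.088,0,0,-0.08,0,0,0],[0.088,0,0,-0.14,0,0,0],[0.088,0,0,-0.14,0,0,0],[0.088,0,0,-0.12,0,0,0],[0.088,-0.11,0,0,0,0,0],[0.088,-0.11,0,0,0,0,0],[0.088,-0.11,0,0,0,0,0],[0.088,-0.11,0,0,0,0,0],[0.088,0,0,0,0,0,0],[0.088,0,0,0,0,0,0],[0.088,0,0,0,0,0,0]]]'; python3 go.py .4757 -.3042 .079 0
```

```text
tcp_pos: [0.4746, -0.1942, 0.0796]
force: [-5.6, 1.9, 6.1]
finger_force: 40.0
clock: 19.67
tcp_pos: [0.4752, -0.3037, 0.1994]
orientation: [[-0.001, 1.0, -0.0], [1.0, 0.001, 0.001], [0.001, -0.0, -1.0]]
force: [-0.1, 0.1, 0.5]
gripper_width: 0.0879
finger_force: 0.0
shift [-0.0006  0.0005  0.1204] len 0.1204 rot [-0.02 -0.04  0.04] shift after rot [-0.0005  0.0005  0.1204] tcp [ 0.4752 -0.3037  0.1994] t 19.67 F [-0.15  0.08  0.51] w 0.0879 0.0
```

In the tool's units: 0.035 m / 0.25 = 0.14, 0.028 m / 0.25 = 0.112.

```bash
python3 -m creep '[[[0.088,-0.002,0.002,0.14,0,0,0],[0.088,0,0,0.14,0,0,0],[0.088,0,0,0.112,0,0,0],[0.088,0,0,0.06,0,0,0],[0.088,0,0,0.0296,0,0,0],[0.088,0,0,0,0,0,0],[0.088,0,0,0,0,0,0],[0,0,0,0,0,0,0],[0,0,0,0,0,0,0],[0,0,0,0,0,0,0],[0,0,0,0,0,0,0],[0,0,0,0,0,0,0],[0,0,0,0,0,0,0],[0,0,0,0,0,0,0]]]' 40|grep -E "tcp|width|force"; python3 -m creep '[[[0,0,0,-0.06,0,0,0],[0,0,0,-0.06,0,0,0],[0,0,0,0,0,0,0],[0,0,0,0,0,0,0],[0,0,0,0,0,0,0],[0,0,0,0,0,0,0],[0,0,0,0,0,0,0],[0,0,0,0,0,0,0],[0,0,0,0,0,0,0]]]' | grep -E "tcp|force";for i in 1 2 3 4 5; do python3 -m creep '[[[0,0,0,0,0,0,0],[0,0,0,0,0,0,0]]]'|grep ^force; done; python3 go.py .4385 .1208 .3 0
```

```text
tcp_pos: [0.4757, -0.3051, 0.0798]
force: [-2.9, 1.0, 5.8]
gripper_width: 0.0632
finger_force: 39.9
tcp_pos: [0.4757, -0.3048, 0.1089]
force: [0.2, 0.6, -4.7]
finger_force: 39.9
force: [0.1, 0.8, -4.9]
force: [0.3, 0.1, -4.9]
force: [1.5, 1.2, -5.3]
force: [-0.6, 0.1, -5.4]
force: [0.7, -0.4, -4.4]
shift [ 0.4257 -0.037  -0.1908] len 0.468 rot [-0.   -0.    0.03] shift after rot [ 0.4257 -0.0372 -0.1908] tcp [ 0.4757 -0.3049  0.1092] t 22.42 F [ 0.73 -0.41 -4.39] w 0.0635 39.88584529637592
```

Tin 3 weighs about 4.9 N, so it is the heaviest. I'll lift it and carry it over the bowl.

In the tool's units: -0.035 m / 0.25 = -0.14, -0.03 m / 0.25 = -0.12.

```bash
python3 -m creep '[[[0,0,0,-0.08,0,0,0],[0,0,0,-0.12,0,0,0],[0,0,0,-0.14,0,0,0],[0,0,0,-0.14,0,0,0],[0,0,0,-0.14,0,0,0],[0,0,0,-0.1,0,0,0],[0,0,0,-0.044,0,0,0],[0,0.04,-0.004,0,0,0,0],[0,0.08,-0.008,0,0,0,0],[0,0.12,-0.012,0,0,0,0],[0,0.12,-0.012,0,0,0,0],[0,0.12,-0.012,0,0,0,0],[0,0.12,-0.012,0,0,0,0],[0,0.12,-0.012,0,0,0,0],[0,0.12,-0.012,0,0,0,0],[0,0,0,0,0,0,0]]]' 45; python3 go.py .4385 .1208 .3 0
```

```text
clock: 23.75
tcp_pos: [0.4533, -0.0901, 0.2993]
orientation: [[-0.004, 1.0, -0.002], [1.0, 0.004, 0.003], [0.003, -0.002, -1.0]]
force: [0.6, -1.3, -3.6]
gripper_width: 0.0634
finger_force: 44.9
shift [ 2.109e-01 -1.380e-02 -1.000e-04] len 0.2114 rot [-0.09 -0.15  0.26] shift after rot [ 0.2109 -0.0148 -0.0007] tcp [ 0.4533 -0.0901  0.2993] t 23.75 F [ 0.61 -1.34 -3.61] w 0.0634 44.88127241958864
```

In the tool's units: 0.03 m / 0.25 = 0.12, 0.025 m / 0.25 = 0.1.

```bash
python3 -m creep '[[[0,0.08,-0.006,0,0,0,0],[0,0.12,-0.008,0,0,0,0],[0,0.12,-0.008,0,0,0,0],[0,0.12,-0.008,0,0,0,0],[0,0.12,-0.008,0,0,0,0],[0,0.12,-0.008,0,0,0,0],[0,0.1,-0.006,0,0,0,0],[0,0.06,-0.004,0,0,0,0],[0,0,0,0,0,0,0],[0,0,0,0,0,0,0],[0,0,0,0,0,0,0],[0,0,0,0,0,0,0],[0,0,0,0,0,0,0],[0,0,0,0,0,0,0],[0,0,0,0,0,0,0],[0,0,0,0,0,0,0],[0,0,0,0,0,0,0],[0,0,0,0,0,0,0]]]'; python3 go.py .4385 .1208 .3 0; python3 - <<'E'
from h import *
cv2.imwrite("pics/v4.png",cv2.resize(ctrl.get_image("scene")[:,:,::-1],None,fx=1.5,fy=1.5,interpolation=2))
E
```

```text
clock: 25.25
tcp_pos: [0.4405, 0.115, 0.3002]
orientation: [[-0.0, 1.0, -0.0], [1.0, 0.0, -0.0], [-0.0, -0.0, -1.0]]
force: [-0.8, 0.3, -4.5]
gripper_width: 0.0633
finger_force: 44.9
shift [ 0.0058 -0.002   0.0002] len 0.0061 rot [-0.    0.    0.03] shift after rot [ 0.0058 -0.002   0.0002] tcp [0.4405 0.115  0.3002] t 25.25 F [-0.77  0.32 -4.52] w 0.0633 44.880277327029034
```

View pics/v4.png

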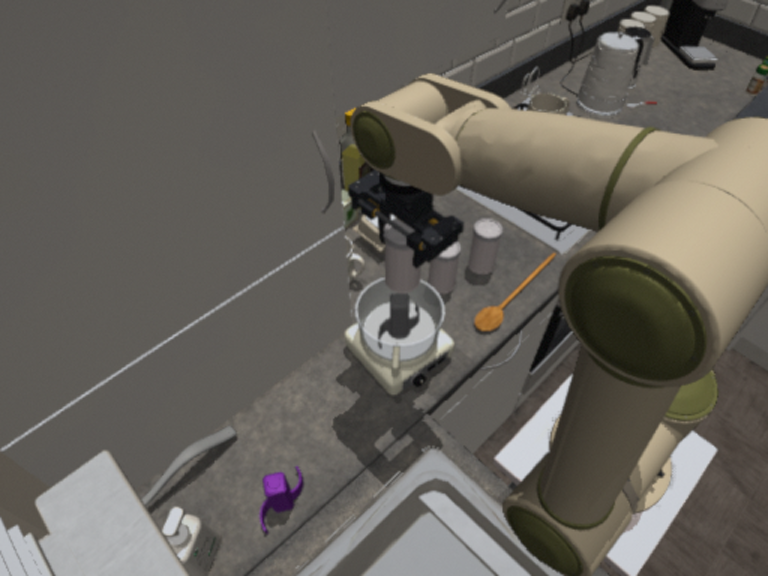

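The tin hangs upright at (403,262) above the seated paddle at (400,313). The other two tins stand at (445,265) and (487,245), so I'm handing in.

```bash
python3 -c "
from rig import ctrl
print(ctrl.job_done())"
```

```text
the job is handed in; nothing more can be done
None
```

The job is handed in (no verdict came back): the paddle is fully home on the shaft, and the heaviest tin (about 4.9 N, against about 1.6 N and 2.0 N) is held upright over the bowl, with the other two standing on the worktop.

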